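# Make up the mailing kit and the whiteboard kit in the copy room

### The job

Make up two supply kits from the stock on the copy-room counter. The mailing kit goes in the three-compartment tray: the stapler in the long compartment, the roll of packing tape and the box of staples in the two small ones, one in each, either way round; the whiteboard kit goes in the two-compartment tray: the board eraser in the longer compartment and the little spray bottle of board cleaner in the shorter one. Everything sits flat on the tray floor the same way up as it stands now; leave the trays, the hole punch, the desk tape dispenser and the mug where they are.

Things in the scene. Friction and masses are not known exactly. Their poses are not given: they have to be found in the camera images.
- tray_three: Loose light-grey plastic tray, three compartments, 208 (x) x 174 (y) x 18 mm high, floor and walls 4 mm, 0.55 kg. Origin: centre of underside. Long compartment along its +y side: inside 200 (x) x 72 (y), centre x 0, y +47 mm. Two small ones along its -y side: inside 98 (x) x 90 (y) each, centres x +51 and x -51, y -38 mm. Compartment floors 4 mm above the origin.
- tray_two: Loose narrow light-grey plastic tray, two compartments, 206 (x) x 92 (y) x 18 mm high, floor and walls 4 mm, 0.45 kg. Origin: centre of underside. Longer compartment at its -x end: inside 128 (x) x 84 (y), centre x -35, y 0 mm. Shorter one at its +x end: inside 66 (x) x 84 (y), centre x +66, y 0 mm. Compartment floors 4 mm above the origin.
- stapler: Black desk stapler with a steel magazine, standing on its rubber base, 120 mm long (its x, nose to +x), 34 mm wide (y), 55 mm high. Origin: centre of its underside; z up. Grip across the 34 mm width on the handle, which spans heights 30 to 52 mm above the origin. About 0.2 kg.
- staple_box: Small white carton of staples with a lift-off lid and a grey staple strip pictured on the lid, 70 (x) x 40 (y) x 44 mm high. Origin: centre of its underside; z up. About 0.16 kg; the lid does not come off.
- tape_roll: Roll of tan packing tape on a cardboard core, lying flat with its hole upward, 60 mm across, 48 mm high, hole 26 mm. Origin: on the axis at its underside; z up along the axis. About 0.12 kg.
- board_eraser: Whiteboard eraser: off-white plastic block with two thin grey ribs along its top, on a grey felt pad, felt down, 100 (x) x 50 (y) x 41 mm high. Origin: centre of its underside; z up. About 0.07 kg.
- cleaner_bottle: Little upright spray bottle of board cleaner, pale plastic with a white band and white spray head, round body 38 mm across up to 58 mm, 94 mm high in all. Origin: centre of its underside; z up. About 0.085 kg.
- hole_punch: Two-hole paper punch of dark steel on a rubber base, 104 (x) x 56 (y) x 55 mm high, with a short thin paper guide past its +x end; it stands among the stock and is not wanted. Origin: centre of its underside; z up. Bystander, stays where it is.
- tape_dispenser: Desk tape dispenser, black weighted base 140 (x) x 56 (y) mm with a pale roll on edge in it, 78 mm high, towards the far edge of the work. Origin: centre of its underside. Bystander, stays where it is.
- mug: White ceramic coffee mug, 80 mm across, 88 mm high, handle on its +y side, towards the far edge of the work. Origin: centre of its underside. Bystander, stays where it is.
There are look-alikes about, which are no part of the job. What is shaped like the cleaner_bottle but blue or red is not meant.

How it is judged:
By the outcome, as a careful person would: the job done as asked, in the order asked, and still so for the second after the job is handed in, with the robot touching nothing.
It also fails if it takes over 141 s, if anything falls off the work surface, if the arm or the gripper's body presses on something with over 40 N, if the wrist force passes 120 N, or if a joint passes its speed limit or range.

### The arm

A 7-joint arm with a two-finger parallel gripper is mounted at the origin on the work surface. World frame = base frame: x ahead of the robot, y to its left, z up, the work surface at z = 0. Lengths are in m, angles in rad, forces in N, time in s.
With the tool pointing down it reaches from about 0.4 to 0.85 m from the base axis. Payload 10.4 kg.
Tool frame: the origin (TCP) lies on the centre line of the jaws, within the pads' length; the fingertips stand 17 mm ahead of it and the grasp point (between the pads) lies 2 mm behind it; z points along the fingers, y is the line along which they close (so a half turn about z gives the same grasp; the last joint's range is limited). The gripper opens to 85 mm and grips with 20 to 120 N. Pads are 22 mm wide; open, the fingers measure 114 mm over their backs; the gripper's body (76 mm by 85 mm) begins 54 mm behind the grasp point. The pads swing forward as they close: fully open they stand 13 mm farther back than shut.
Start: joints at [-1.173, 0.332, -0.065, 1.46, 0.022, 1.35, -0.088], TCP at [0.255, 0.571, 0.248] pointing down, gripper open.
Joint ranges: [-2.6, 2.6], [-0.5, 2.12], [-1.47, 1.34], [0.16, 2.42], [-1.27, 4.41], [0.06, 2.06], [-2.6, 2.6]. Speed limits (rad/s): [2.22, 2.22, 2.79, 2.79, 3.14, 3.14, 3.14].

### API

Orientations are given as a unit quaternion [x, y, z, w].
In Python, from workcell import get_obs, optics, job gives the robot as it stands. The module is installed in compiled form; this text tells all that it offers.
- The arm moves only by the tool send_rows, never from a script. Its argument "plan" is a list that holds one entry, the list of rows, each a list of 7 numbers: the turn, a rotation vector about the tool's x, y, z in units of 1.5 rad (1.0 is 1.5 rad), then the shift along the tool's x, y, z in units of 20 cm (1.0 is 20 cm), then the opening, from 0 (shut) to 1 (fully open). A call has 1 to 20 rows; each row shifts and turns the commanded pose from where the row before left it, along the tool's axes as they then stand; what a row does not reach is not made up. A row lasts 1/12 s, in which the tool goes at most 41.7 mm and 7.16 degrees, less where a joint would pass 70% of its speed; a pose out of reach is approached as far as the arm can. A call with a number of a shift or a turn outside -1 to 1 is refused whole. A call with a gripper value outside its range is refused whole. The fingers move at their own pace and stop on an object; "squeeze" is the grip in N (left out, the last holds). Time passes only in rows, so rows that do not move let the fingers close. It gives the time, the measured TCP pose, the force, the opening and the grip force at its end, in the units of the state.
- get_obs(): the state, without advancing time (a new reading comes with each control period).
- optics.camera(name): name is "side" or "top" or "wrist"; returns the picture (420x560x3 uint8, red, green, blue); there is no depth.
- optics.get_calibration(name): a dict with "intrinsics" (3x3 intrinsics, pixels), "world_from_camera" (4x4, takes a point from camera to world coordinates); the wrist camera has in their place "T_tool_cam" (4x4, takes a point from camera to tool coordinates, whose origin is the TCP and whose axes are the flange's). Camera axes: x right, y up, looking along -z (the intrinsics and any distortion apply to the point x, -y, -z); pixel columns grow to the right and rows downward; lengths in m; the calibration is good to about 2 mm. A picture is of the moment at which its call begins: read the wrist's pose just before it. get_calibration takes no time and is no camera call.
- job.hand_in(): hands the job in; it is judged then, once.
The state is a dict: "clock": time; "joint_pos": joint angles; "joint_velocities": joint speeds; "tau": joint torques, N m; "position": TCP position; "ee_rot": TCP orientation; "ft_force": force on the tool from outside, world axes, zero at the start; "torque": the same for the moment, N m; "grip_width": opening from 0.0 (shut) to 1.0 (fully open); "grasp_force": force on a finger pad.
Only numpy, scipy, OpenCV 4.12 (cv2) and the standard library are available. Lean on these libraries where they do the work, as an engineer would, in place of code of your own. Each camera call takes 0.05 s, during which the arm holds its last target. There are 200 camera calls.

## Working session

There is one attempt and no reset: what is moved stays moved. The work goes in short steps, Python scripts to look and compute and a tool call to move; the robot and the scene stay as the last step left them, time stands still between calls to the robot, and variables do not carry over. Pictures are saved under pics/ and viewed, at most 14 in all, crops included, and the job is handed in when it is done.

Besides the shell and the picture viewer there is one more tool, called after "Emit:" as name([rows], argument=value, ...), one row to a line, values as JSON. send_rows: Moves the arm, as the interface text tells. Its arguments: {"type":"object","properties":{"plan":{"type":"array"},"squeeze":{"type":"number"}},"required":["plan"]}

```bash
mkdir -p pics
python3 - <<'E'
from workcell import get_obs, optics
import cv2,numpy as np,json
np.set_printoptions(precision=4,suppress=True)
for n in ["side","top","wrist"]:
    cv2.imwrite(f"pics/{n}0.png",optics.camera(n)[:,:,::-1])
    for k,v in optics.get_calibration(n).items(): print(n,k,v)
print(get_obs())
E
```

```text
side intrinsics [[426.6632   0.     279.5512]
 [  0.     426.6632 207.2976]
 [  0.       0.       1.    ]]
side world_from_camera [[ 0.9567  0.1445 -0.2527  0.3566]
 [-0.2909  0.5041 -0.8131 -0.6628]
 [ 0.0099  0.8514  0.5243  0.4526]
 [ 0.      0.      0.      1.    ]]
top intrinsics [[518.303    0.     283.7104]
 [  0.     518.303  204.4372]
 [  0.       0.       1.    ]]
top world_from_camera [[ 0.0287  0.996  -0.085   0.4711]
 [-0.9996  0.0285 -0.0033 -0.0029]
 [-0.0009  0.0851  0.9964  1.1103]
 [ 0.      0.      0.      1.    ]]
wrist intrinsics [[364.4043   0.     278.8027]
 [  0.     364.4043 213.4615]
 [  0.       0.       1.    ]]
wrist T_tool_cam [[-0.      0.9484  0.3172  0.0838]
 [ 1.     -0.0004  0.0011  0.0011]
 [ 0.0011  0.3172 -0.9484 -0.1258]
 [ 0.      0.      0.      1.    ]]
{'clock': 0.15, 'joint_pos': array([-1.1726,  0.3327, -0.0647,  1.4607,  0.0216,  1.3499, -0.0885]), 'joint_velocities': array([ 0.0006, -0.0037, -0.0009, -0.003 , -0.001 , -0.0002, -0.0003]), 'tau': array([  0.0012, -62.5829,   0.0494, -39.1853,   0.0161,   0.0075,
         0.    ]), 'position': array([0.2552, 0.5702, 0.2477]), 'ee_rot': array([ 0.2089,  0.9779, -0.0005, -0.0001]), 'ft_force': array([ 0.0094, -0.2107,  0.2765]), 'torque': array([-0.0051,  0.0091, -0.0135]), 'grasp_force': 0.0, 'grip_width': 0.9993456528067344}
```

View pics/top0.png

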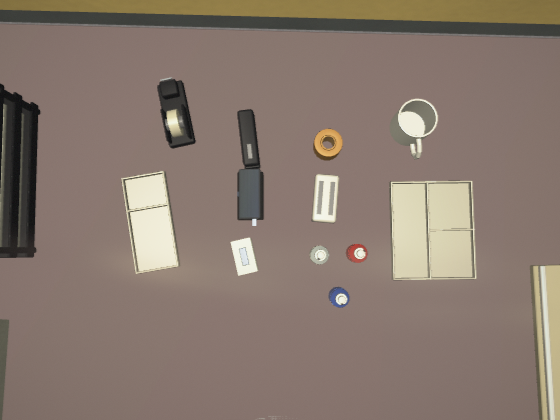

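View pics/side0.png

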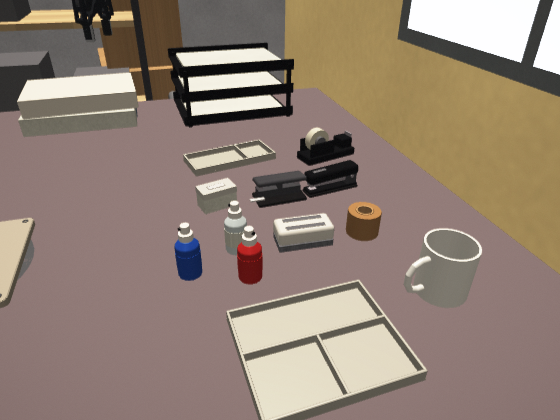

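The top view shows, at (col,row):
- stapler (249,138), dark, with a steel strip
- hole punch (250,194), with its pale guide at (254,222)
- desk tape dispenser (176,114)
- tape roll (328,144)
- eraser (326,198), with two ribs
- staple box (244,256)
- pale bottle (319,255), red bottle (357,253), blue bottle (340,298)
- tray_two (150,222), short end up
- tray_three (433,230), long compartment to the left
- mug (414,122)

Things that could be confused:
- Stapler: (249,138), or the punch at (250,194) or the dispenser at (176,114). I choose (249,138).
- Cleaner: (319,255), or the red at (357,253) or the blue at (340,298). I choose (319,255).
- Staple box: (244,256), or the eraser at (326,198). I choose (244,256) as the box and (326,198) as the eraser.
- Tape roll: (328,144), or the dispenser roll at (176,122). I choose (328,144).

```bash
cat > h.py <<'E'
import cv2,numpy as np
from scipy.spatial.transform import Rotation as R
from workcell import get_obs, optics
np.set_printoptions(precision=4,suppress=True)
def cast(name,px,z,T=None):
    c=optics.get_calibration(name)
    if T is None: T=c["world_from_camera"]
    px=np.atleast_2d(np.float64(px)); K=c["intrinsics"]
    r=np.c_[px,np.ones(len(px))]@np.linalg.inv(K).T*[1,-1,-1]
    d=r@T[:3,:3].T; o=T[:3,3]
    return o+d*((z-o[2])/d[:,2])[:,None]
def wristT(s):
    T=np.eye(4);T[:3,:3]=R.from_quat(s["ee_rot"]).as_matrix();T[:3,3]=s["position"]
    return T@optics.get_calibration("wrist")["T_tool_cam"]
def to(x,y,z,yaw):
    """remaining move to TCP x,y,z with tool y-axis along world yaw (deg, mod 180): turn in units, shift in units (after turn)"""
    s=get_obs();M=R.from_quat(s["ee_rot"])
    best=None
    for k in (0,180):
        G=R.from_euler("z",yaw+k,degrees=True)*R.from_quat([0,1,0,0])*R.from_euler("z",-90+90,degrees=True)
        # at yaw=90: tool y = world +y
        G=R.from_euler("z",yaw-90+k,degrees=True)*R.from_quat([0,1,0,0])
        t=(M.inv()*G).as_rotvec()
        if best is None or np.linalg.norm(t)<np.linalg.norm(best[0]): best=(t,G)
    t,G=best
    print("turn",t/1.5,"shift",G.inv().apply(np.array([x,y,z])-s["position"])/.2,"pos",s["position"],"q7",s["joint_pos"][6],"t",s["clock"])
E
python3 - <<'E'
from h import *
im=cv2.imread("pics/top0.png")
lab=cv2.cvtColor(cv2.GaussianBlur(im,(3,3),0),cv2.COLOR_BGR2LAB).astype(float)
bg=cv2.medianBlur(im,0+101); bg=cv2.cvtColor(bg,cv2.COLOR_BGR2LAB).astype(float)
ref=np.median(lab[60:400,190:390].reshape(-1,3),0);print(ref)
m=(np.abs(lab-ref)@[1,1.,1.]>35).astype(np.uint8); m[:45]=0;m[:,:100]=0;m[310:]=0
cv2.imwrite("pics/mask0.png",m*255)
hs={}
for c in cv2.findContours(m,cv2.RETR_EXTERNAL,cv2.CHAIN_APPROX_NONE)[0]:
    if cv2.contourArea(c)<100: continue
    (u,v),(w,h),a=cv2.minAreaRect(c)
    b=cv2.boxPoints(((u,v),(w,h),a)); 
    for z in (.02,.045):
        P=cast("top",b,z); e=P[1]-P[0];f=P[2]-P[1]
        L=e if np.linalg.norm(e)>np.linalg.norm(f) else f
        print((round(u),round(v)),"z",z,cast("top",(u,v),z)[0][:2],"dims",np.linalg.norm(e),np.linalg.norm(f),"yawlong",np.degrees(np.arctan2(L[1],L[0]))%180)
E
python3 - <<'E'
import cv2
im=cv2.imread("pics/top0.png")[60:320,110:390]
cv2.imwrite("pics/crop0.png",cv2.resize(im,None,fx=2.3,fy=2.3,interpolation=cv2.INTER_CUBIC)*1)
E
```

```text
[133. 134. 135.]
(338, 297) z 0.02 [ 0.3743 -0.1187] dims 0.03956690344299641 0.04111187345239391 yawlong 1.0403123583846536
(338, 297) z 0.045 [ 0.3765 -0.1161] dims 0.038659628168062246 0.04016917177387319 yawlong 1.0403123583845968
(537, 288) z 0.02 [ 0.4057 -0.5304] dims 0.010838988803648834 0.08907939786679542 yawlong 2.8586283280548344
(537, 288) z 0.045 [ 0.4072 -0.5184] dims 0.010590449097704848 0.08703679336257887 yawlong 2.8586283280547207
(550, 287) z 0.02 [ 0.4075 -0.5574] dims 0.039680138232538645 0.09079616947950192 yawlong 179.05880023704998
(550, 287) z 0.045 [ 0.409  -0.5447] dims 0.03877026646619676 0.0887141991341054 yawlong 179.05880023704998
(319, 255) z 0.02 [ 0.4607 -0.076 ] dims 0.03649077882992149 0.03644382054125795 yawlong 154.7843431256052
(319, 255) z 0.045 [ 0.4609 -0.0743] dims 0.03565403957274968 0.035608158044978515 yawlong 154.78434312560518
(356, 253) z 0.02 [ 0.4674 -0.1532] dims 0.03782719463756723 0.04115299485217132 yawlong 83.52182257555923
(356, 253) z 0.045 [ 0.4675 -0.1498] dims 0.03695981115722408 0.04020935025353193 yawlong 83.521822575559
[... 1017 characters left out ...]
1893255386458 0.05789506522015086 yawlong 155.1802824913367
(250, 167) z 0.02 [0.6419 0.0746] dims 0.05577432981016255 0.24888252018544238 yawlong 1.8396343492919982
(250, 167) z 0.045 [0.638  0.0728] dims 0.05449541571758801 0.24317560513072067 yawlong 1.8396343492919982
(414, 124) z 0.02 [ 0.7444 -0.2727] dims 0.11858428631428233 0.08611823776459365 yawlong 151.76005297270336
(414, 124) z 0.045 [ 0.7382 -0.2665] dims 0.1158651301103186 0.08414353312395172 yawlong 151.76005297270342
(175, 113) z 0.02 [0.7546 0.2392] dims 0.061995851487489595 0.15046089943251345 yawlong 13.598573004425361
(175, 113) z 0.045 [0.7481 0.2337] dims 0.0605742769312667 0.1470108075117204 yawlong 13.598573004425361
```

View pics/crop0.png

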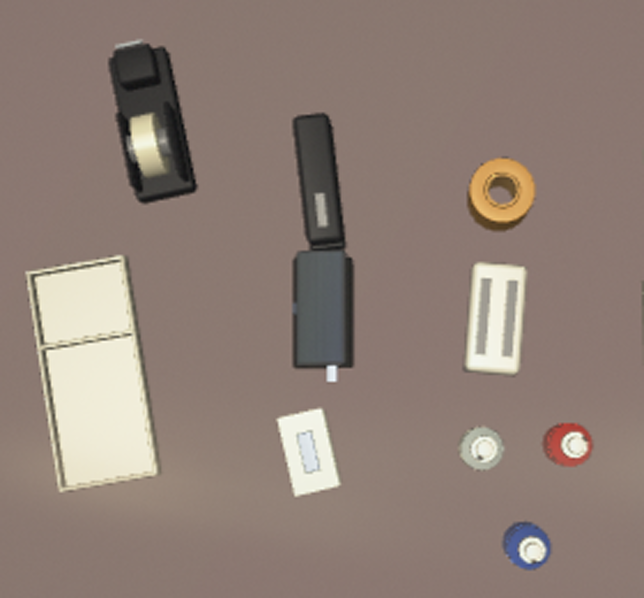

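The close crop confirms the choices. The stapler at crop (319,180) is slim with a steel strip. The punch at (323,308) has a pale guide and is left alone. The pale bottle is at (481,448), the box with the strip picture at (308,452), the ribbed eraser at (496,318), and the tape roll at (502,190).

Run:
```python
from h import *
c=lambda u,v:(110+u/2.3,60+v/2.3)
for n,p,z in [("stapler",(319,180),.03),("tape",(502,191),.024),("tape top",(501,189),.048),("box",(308,452.5),.022),("eraser",(496,318.5),.02),("bottle",(481,448),.03)]:
    print(n,cast("top",[c(*p)],z)[0])
for n,ps in [("two",[(28,272),(125,256),(158,474),(62,492)]),("st",[(294,118),(328,114),(344,242),(309,245)]),("box",[(277,418),(324,408),(340,487),(297,496)])]:
    P=cast("top",[c(*p) for p in ps],.018 if n=="two" else .044); print(n,P.mean(0)); 
    for i,j in((3,0),(2,1)): d=P[j]-P[i]; print(np.degrees(np.arctan2(d[1],d[0])),np.hypot(*d[:2]))
P=cast("top",[(391,182),(472,181),(475,279),(391,280)],.018);print(P.mean(0),P)
x,y,_=cast("top",[c(319,180)],.03)[0]
to(x,y,.16,98)
```

```text
stapler [0.7016 0.0787 0.03  ]
tape [ 0.6974 -0.0902  0.024 ]
tape top [ 0.6942 -0.0873  0.048 ]
box [0.4519 0.0807 0.022 ]
eraser [ 0.5793 -0.0875  0.02  ]
bottle [ 0.4606 -0.0758  0.03  ]
two [0.5191 0.2805 0.018 ]
11.842334313510571 0.20491007037218775
11.272190674019482 0.20317272434905298
st [0.6991 0.0779 0.044 ]
8.680401647240563 0.11783508526533033
8.922611724493652 0.1188832850436704
box [0.4527 0.0777 0.044 ]
16.530922436800367 0.07143948010829186
13.41101087153487 0.07152209527400918
[ 0.519  -0.3135  0.018 ] [[ 0.6186 -0.2255  0.018 ]
 [ 0.6257 -0.3973  0.018 ]
 [ 0.4195 -0.4032  0.018 ]
 [ 0.4124 -0.2278  0.018 ]]
turn [-0.0007 -0.0001 -0.3736] shift [-1.868  -2.7442  0.4386] pos [0.2552 0.5702 0.2477] q7 -0.0884865827623665 t 0.15
```

Emit:
send_rows([
  [[0,0,-0.075,0,0,0,1],[0,0,-0.075,0,0,0,1],[0,0,-0.075,0,0,0,1],[0,0,-0.075,0,0,0,1],[0,0,-0.074,0,0,0,1],[0,0,0,-0.11,-0.16,0,1],[0,0,0,-0.11,-0.16,0,1],[0,0,0,-0.11,-0.16,0,1],[0,0,0,-0.11,-0.16,0,1],[0,0,0,-0.11,-0.16,0,1],[0,0,0,-0.11,-0.16,0,1],[0,0,0,-0.11,-0.16,0,1],[0,0,0,-0.11,-0.16,0,1],[0,0,0,-0.11,-0.16,0,1],[0,0,0,-0.11,-0.16,0,1],[0,0,0,-0.11,-0.16,0,1],[0,0,0,-0.11,-0.16,0,1],[0,0,0,-0.11,-0.16,0,1],[0,0,0,-0.11,-0.16,0,1],[0,0,0,-0.11,-0.16,0,1]],
], squeeze=40)

```text
clock: 1.82
position: [0.65, 0.1398, 0.2481]
ee_rot: [-0.07, 0.998, 0.0, -0.0]
ft_force: [0.7, 0.7, 0.3]
grip_width: 1.007
grasp_force: 0.0
```

```bash
python3 -c "
from h import *
to(.70,.078,.12,98.8)"
```

```text
turn [ 0.     -0.0002 -0.0087] shift [-0.1996 -0.3435  0.6405] pos [0.65   0.1398 0.2481] q7 1.4818527813374731 t 1.8167
```

Emit:
send_rows([
  [[0,0,-0.009,-0.05,-0.086,0.16,1],[0,0,0,-0.05,-0.086,0.16,1],[0,0,0,-0.05,-0.086,0.16,1],[0,0,0,-0.05,-0.086,0.16,1],[0,0,0,0,0,0,1],[0,0,0,0,0,0,1]],
])

```text
clock: 2.32
position: [0.6979, 0.0778, 0.1175]
ee_rot: [-0.076, 0.997, -0.0, -0.002]
ft_force: [0.1, -0.0, 0.4]
grip_width: 0.999
grasp_force: 0.0
```

```bash
python3 -c "
from h import *
s=get_obs();cv2.imwrite('pics/w1.png',optics.camera('wrist')[:,:,::-1])
to(.70,.078,.038,98.8)
T=np.linalg.inv(wristT(s));K=optics.get_calibration('wrist')['intrinsics']
for P in [(.70,.078,.052),(.7593,.0872,.052),(.6407,.0688,.052)]:
    c=(T@[*P,1])[:3]*[1,-1,-1];u=K@c;print(u[:2]/u[2])
"
```

```text
turn [ 0.0002 -0.0006 -0.0001] shift [-0.0047 -0.0082  0.4101] pos [0.6988 0.0795 0.12  ] q7 1.617972596024206 t 2.3667
[275.3558 248.9163]
[275.8529 337.4083]
[274.7606 142.9559]
```

View pics/w1.png

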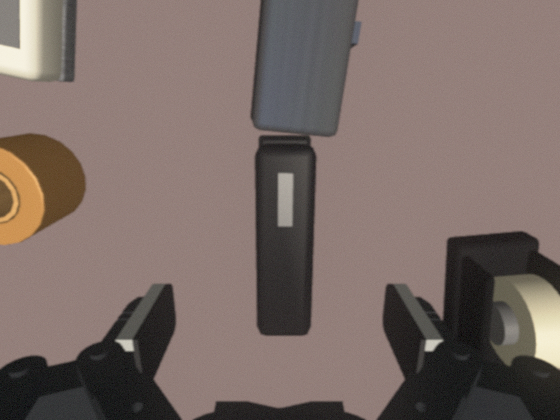

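Wrist view: the stapler's centre is at about (285,236) and its ends are at rows 137 and 335, next to the punch at (303,65). It is roughly 3 mm to +y of my estimate, so I go down and grip it.

Emit:
send_rows([
  [[0,0,0,-0.002,0.003,0.082,1],[0,0,0,-0.002,0.003,0.082,1],[0,0,0,0,0.002,0.082,1],[0,0,0,0,0,0.082,1],[0,0,0,0,0,0.082,1],[0,0,0,0,0,0,1],[0,0,0,0,0,0,0],[0,0,0,0,0,0,0],[0,0,0,0,0,0,0],[0,0,0,0,0,0,0],[0,0,0,0,0,0,0],[0,0,0,0,0,0,0],[0,0,0,0,0,0,0],[0,0,0,0,0,0,0]],
])

```text
clock: 3.53
position: [0.7003, 0.0814, 0.0399]
ee_rot: [-0.077, 0.997, 0.0, 0.001]
ft_force: [-1.0, 0.3, 6.2]
grip_width: 0.393
grasp_force: 41.2
```

Emit:
send_rows([
  [[0,0,0,0,0,-0.08,0],[0,0,0,0,0,-0.08,0],[0,0,0,0,0,-0.08,0],[0,0,0,0,0,-0.08,0],[0,0,0,0,0,-0.08,0],[0,0,0.043,0,0,-0.08,0],[0,0,0.042,0,0,0,0],[0,0,0,0.087,-0.156,0,0],[0,0,0,0.087,-0.156,0,0],[0,0,0,0.087,-0.156,0,0],[0,0,0,0.087,-0.156,0,0],[0,0,0,0.087,-0.156,0,0],[0,0,0,0.087,-0.156,0,0],[0,0,0,0.087,-0.156,0,0],[0,0,0,0.087,-0.156,0,0],[0,0,0,0.087,-0.156,0,0],[0,0,0,0.087,-0.156,0,0],[0,0,0,0.087,-0.156,0,0],[0,0,0,0,0,0,0],[0,0,0,0,0,0,0]],
])

```text
clock: 5.2
position: [0.5156, -0.2697, 0.1346]
ee_rot: [-0.011, 1.0, -0.0, -0.0]
ft_force: [0.7, 1.1, -2.2]
grip_width: 0.391
grasp_force: 40.3
```

```bash
python3 -c "
from h import *
s=get_obs();cv2.imwrite('pics/w2.png',optics.camera('wrist')[:,:,::-1])
to(.518,-.267,.045,91.5)
T=np.linalg.inv(wristT(s));K=optics.get_calibration('wrist')['intrinsics']
a=np.radians(1.5);
for q in [(-104,87),(-104,7),(104,7),(104,87),(0,7),(0,-87)]:
    P=(.519+(q[0]*np.cos(a)-q[1]*np.sin(a))/1e3,-.314+(q[0]*np.sin(a)+q[1]*np.cos(a))/1e3,.018)
    c=(T@[*P,1])[:3]*[1,-1,-1];u=K@c;print(q,u[:2]/u[2])
"
```

```text
turn [ 0.0002  0.0002 -0.0011] shift [-0.0057  0.0026  0.4472] pos [ 0.5169 -0.2675  0.1344] q7 2.0952814136946665 t 5.25
(-104, 87) [344.6656  59.3504]
(-104, 7) [214.5298  60.0617]
(104, 7) [230.425  342.8149]
(104, 87) [330.9884 342.4805]
(0, 7) [223.4957 219.5537]
(0, -87) [ 90.4354 220.1203]
```

View pics/w2.png

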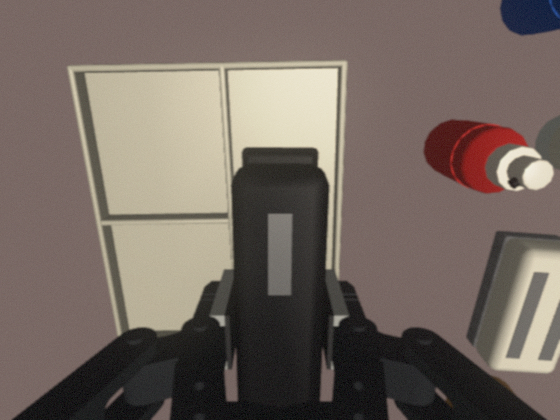

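Wrist view: the stapler hangs over the long compartment. The divider is at column 228 and the outer wall at column 343, so the compartment centre is at about column 286 against column 280 for the stapler. I shift about 2.5 mm and lower it.

Emit:
send_rows([
  [[0,0,0,-0.003,0.006,0.075,0],[0,0,0,-0.003,0.007,0.075,0],[0,0,0,0,0,0.075,0],[0,0,0,0,0,0.075,0],[0,0,0,0,0,0.07,0],[0,0,0,0,0,0.04,0],[0,0,0,0,0,0.037,0],[0,0,0,0,0,0,0],[0,0,0,0,0,0,0.65],[0,0,0,0,0,0,0.65],[0,0,0,0,0,0,0.65],[0,0,0,0,0,0,0.65],[0,0,0,0,0,-0.08,0.65],[0,0,0,0,0,-0.1,0.65],[0,0,0,0,0,-0.1,0.8],[0,0,0,0,0,-0.1,1],[0,0,0,0,0,-0.1,1],[0,0,0,0,0,0,1]],
])

```text
clock: 6.75
position: [0.5202, -0.2655, 0.1453]
ee_rot: [-0.013, 1.0, -0.001, 0.003]
ft_force: [1.0, -0.7, 1.1]
grip_width: 1.001
grasp_force: 0.0
```

```bash
python3 -c "
from h import *
cv2.imwrite('pics/w3.png',optics.camera('wrist')[:,:,::-1])
to(.695,-.089,.14,91.5)"
```

```text
turn [-0.0009  0.0028 -0.0001] shift [-0.9     0.857   0.0165] pos [ 0.5196 -0.2651  0.1433] q7 2.0885293633237856 t 6.8
```

View pics/w3.png

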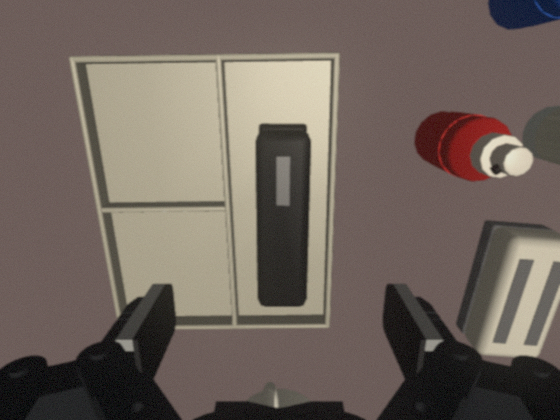

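The stapler stands in the long compartment at (283,215), clear of the walls. Next is the tape roll.

Emit:
send_rows([
  [[0,0,0,-0.129,0.122,0,1],[0,0,0,-0.129,0.122,0,1],[0,0,0,-0.129,0.122,0,1],[0,0,0,-0.129,0.122,0,1],[0,0,0,-0.129,0.122,0,1],[0,0,0,-0.129,0.122,0,1],[0,0,0,-0.129,0.122,0,1],[0,0,0,0,0,0,1],[0,0,0,0,0,0,1]],
])

```text
clock: 7.55
position: [0.6949, -0.0861, 0.139]
ee_rot: [-0.015, 1.0, 0.0, -0.001]
ft_force: [-0.4, -1.7, -1.0]
grip_width: 1.003
grasp_force: 0.0
```

```bash
python3 -c "
from h import *
s=get_obs();im=optics.camera('wrist')[:,:,::-1].copy()
hsv=cv2.cvtColor(im,cv2.COLOR_BGR2HSV);m=cv2.inRange(hsv,(8,110,60),(28,255,255))
cs=max(cv2.findContours(m,cv2.RETR_EXTERNAL,cv2.CHAIN_APPROX_NONE)[0],key=cv2.contourArea)
x,y,w,h=cv2.boundingRect(cs);print(x,y,w,h)
print(cast('wrist',[(x+w/2,y+h/2)],.03,wristT(s)))
# hole (dark) : child contour
cv2.imwrite('pics/w4.png',im)
to(.696,-.089,.03,91.5)"
```

```text
234 170 92 100
[[ 0.6947 -0.0835  0.03  ]]
turn [-0.0001 -0.0013  0.0007] shift [-0.0097 -0.0025  0.5473] pos [ 0.6941 -0.0886  0.1395] q7 1.758683509679457 t 7.6
```

View pics/w4.png

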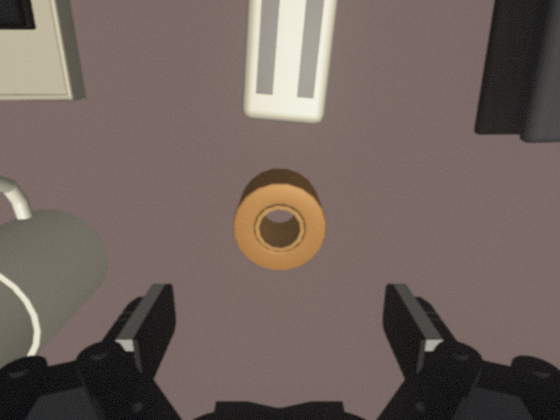

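The roll is centred at (280,222), right between the jaws. I go down and grip it.

Emit:
send_rows([
  [[0,0,0,-0.005,0,0.078,1],[0,0,0,0,0,0.078,1],[0,0,0,0,0,0.078,1],[0,0,0,0,0,0.078,1],[0,0,0,0,0,0.078,1],[0,0,0,0,0,0.078,1],[0,0,0,0,0,0.078,1],[0,0,0,0,0,0,1],[0,0,0,0,0,0,0],[0,0,0,0,0,0,0],[0,0,0,0,0,0,0],[0,0,0,0,0,0,0],[0,0,0,0,0,0,0],[0,0,0,0,0,0,0]],
])

```text
clock: 8.77
position: [0.6962, -0.0895, 0.0335]
ee_rot: [-0.013, 1.0, -0.0, 0.001]
ft_force: [-1.2, -1.6, 7.1]
grip_width: 0.688
grasp_force: 43.7
```

```bash
python3 -c "
from h import *
to(.571,-.351,.12,91.5)"
```

```text
turn [-0.0003  0.0016 -0.0002] shift [ 0.6602 -1.2906 -0.4325] pos [ 0.6962 -0.0895  0.0335] q7 1.775527034334623 t 8.7667
```

Emit:
send_rows([
  [[0,0,0,0,0,-0.083,0],[0,0,0,0,0,-0.083,0],[0,0,0,0,0,-0.083,0],[0,0,0,0,0,-0.083,0],[0,0,0,0,0,-0.083,0],[0,0,0,0,0,-0.083,0],[0,0,0,0.0825,-0.16,0,0],[0,0,0,0.0825,-0.16,0,0],[0,0,0,0.0825,-0.16,0,0],[0,0,0,0.0825,-0.16,0,0],[0,0,0,0.0825,-0.16,0,0],[0,0,0,0.0825,-0.16,0,0],[0,0,0,0.0825,-0.16,0,0],[0,0,0,0.0825,-0.16,0,0],[0,0,0,0,0,0,0],[0,0,0,0,0,0,0],[0,0,0,0,0,0,0]],
])

```text
clock: 10.18
position: [0.5704, -0.3479, 0.1314]
ee_rot: [-0.013, 1.0, 0.0, 0.0]
ft_force: [-0.4, 0.7, -1.1]
grip_width: 0.685
grasp_force: 43.6
```

```bash
python3 -c "
from h import *
cv2.imwrite('pics/w5.png',optics.camera('wrist')[:,:,::-1])
to(.571,-.349,.039,91.5)"
```

```text
turn [0.0006 0.0004 0.001 ] shift [ 0.     -0.0103  0.4616] pos [ 0.571  -0.3469  0.1313] q7 2.200655820376259 t 10.2333
```

View pics/w5.png

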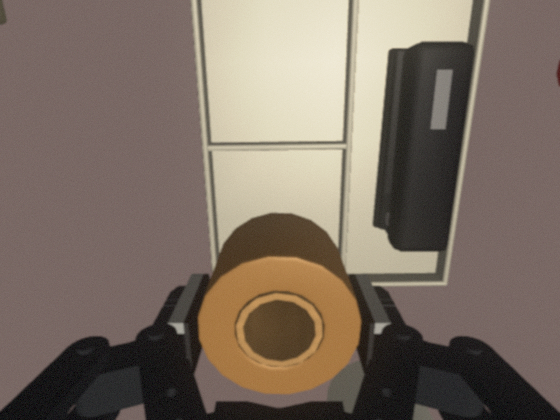

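The compartment's walls are at columns 210 and 346, so its centre is at 278, and the roll is centred over it. I lower it.

Emit:
send_rows([
  [[0,0,0,0,0,0.078,0],[0,0,0,0,0,0.078,0],[0,0,0,0,0,0.078,0],[0,0,0,0,0,0.078,0],[0,0,0,0,0,0.075,0],[0,0,0,0,0,0.042,0],[0,0,0,0,0,0.038,0],[0,0,0,0,0,0,0],[0,0,0,0,0,0,0.78],[0,0,0,0,0,0,0.78],[0,0,0,0,0,0,0.78],[0,0,0,0,0,-0.06,0.78],[0,0,0,0,0,-0.1,0.78],[0,0,0,0,0,-0.1,1],[0,0,0,0,0,-0.1,1],[0,0,0,0,0,-0.1,1],[0,0,0,0,0,0,1]],
])

```text
clock: 11.65
position: [0.572, -0.3497, 0.1358]
ee_rot: [-0.013, 1.0, -0.002, 0.003]
ft_force: [-0.0, 1.0, 0.0]
grip_width: 1.003
grasp_force: 0.0
```

```bash
python3 -c "
from h import *
im=optics.camera('top')[:,:,::-1][100:310,200:500]
cv2.imwrite('pics/t1.png',cv2.resize(im,None,fx=2,fy=2))
to(.4523,.079,.14,105)"
```

```text
turn [-0.0019  0.0029 -0.1572] shift [ 0.0211  2.2226 -0.0323] pos [ 0.5714 -0.3493  0.1335] q7 2.2014311332222665 t 11.7
```

Emit:
send_rows([
  [[0,0,-0.079,0,0,-0.02,1],[0,0,-0.078,0,0,-0.02,1],[0,0,0,0.002,0.185,0,1],[0,0,0,0.002,0.185,0,1],[0,0,0,0.002,0.185,0,1],[0,0,0,0.002,0.185,0,1],[0,0,0,0.002,0.185,0,1],[0,0,0,0.002,0.185,0,1],[0,0,0,0.002,0.185,0,1],[0,0,0,0.002,0.185,0,1],[0,0,0,0.002,0.185,0,1],[0,0,0,0.002,0.185,0,1],[0,0,0,0.002,0.185,0,1],[0,0,0,0.002,0.185,0,1],[0,0,0,0,0,0,1],[0,0,0,0,0,0,1],[0,0,0,0,0,0,1]],
])

```text
clock: 13.12
position: [0.4506, 0.0788, 0.1379]
ee_rot: [-0.131, 0.991, -0.0, -0.0]
ft_force: [0.0, 0.7, -0.4]
grip_width: 0.998
grasp_force: 0.0
```

```bash
cat >> h.py <<'E'
def look(name,pred,roi,z):
    """largest blob by mask function in wrist view: rect in px, centre cast on z, long-axis yaw"""
    s=get_obs();im=optics.camera("wrist")[:,:,::-1].copy();cv2.imwrite(f"pics/{name}.png",im)
    hsv=cv2.cvtColor(im,cv2.COLOR_BGR2HSV);m=cv2.inRange(hsv,*pred)
    x0,y0,x1,y1=roi;k=np.zeros_like(m);k[y0:y1,x0:x1]=m[y0:y1,x0:x1]
    c=max(cv2.findContours(k,cv2.RETR_EXTERNAL,cv2.CHAIN_APPROX_NONE)[0],key=cv2.contourArea)
    r=cv2.minAreaRect(c);P=cast("wrist",cv2.boxPoints(r),z,wristT(s));e=P[1]-P[0];f=P[2]-P[1]
    L=e if np.hypot(*e)>np.hypot(*f) else f
    print(r,"centre",P.mean(0),"dims",np.linalg.norm(e),np.linalg.norm(f),"yaw",np.degrees(np.arctan2(L[1],L[0]))%180)
E
sed -i 's/np.hypot(\*e)>np.hypot(\*f)/np.linalg.norm(e)>np.linalg.norm(f)/' h.py
python3 -c "
from h import *
look('w6',((0,0,140),(180,60,255)),(120,80,440,300),.044)
to(.4523,.079,.03,105)"
```

```text
((282.0, 231.0), (104.0, 68.0), 90.0) centre [0.4537 0.0838 0.044 ] dims 0.041896851646032574 0.07217694273689229 yaw 16.84817528695774
turn [-0.0002 -0.0001 -0.0009] shift [-0.0084  0.0017  0.5391] pos [0.4508 0.0782 0.1378] q7 1.561119952141439 t 13.1667
```

View pics/w6.png

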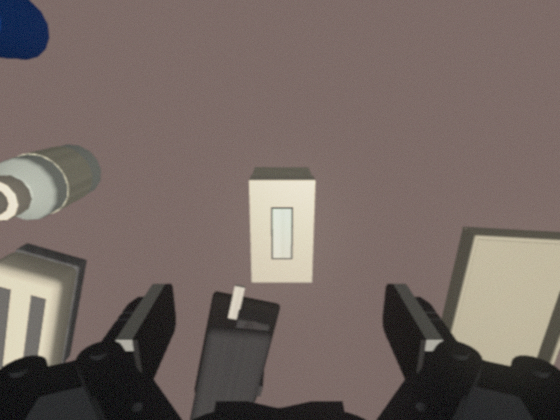

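View pics/t1.png

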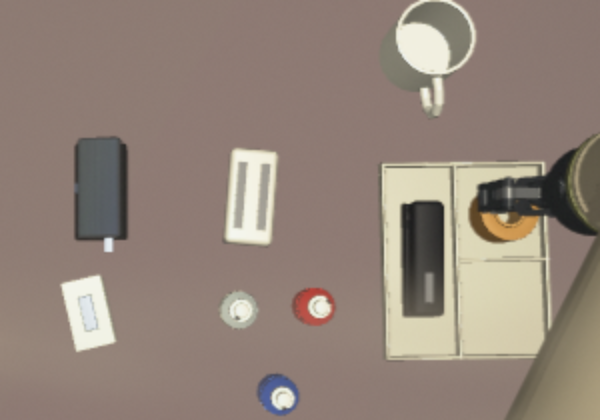

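Wrist view: the box is square to the jaws at (282,231), and the punch guide at (237,300) is clear. The top view shows the roll in the far small compartment. I grip the box.

Emit:
send_rows([
  [[0,0,0,-0.004,0.003,0.077,1],[0,0,0,-0.004,0.003,0.077,1],[0,0,0,0,0,0.077,1],[0,0,0,0,0,0.077,1],[0,0,0,0,0,0.077,1],[0,0,0,0,0,0.077,1],[0,0,0,0,0,0.077,1],[0,0,0,0,0,0,1],[0,0,0,0,0,0,0],[0,0,0,0,0,0,0],[0,0,0,0,0,0,0],[0,0,0,0,0,0,0],[0,0,0,0,0,0,0],[0,0,0,0,0,0,0],[0,0,0,0,0,0,0]],
])

```text
clock: 14.42
position: [0.4527, 0.081, 0.0312]
ee_rot: [-0.13, 0.991, 0.0, 0.001]
ft_force: [-1.1, -1.8, 7.5]
grip_width: 0.46
grasp_force: 41.2
```

```bash
python3 -c "
from h import *
to(.468,-.350,.15,91.5)"
```

```text
turn [0.0002 0.0012 0.1569] shift [-0.0203 -2.1563 -0.5942] pos [0.4527 0.081  0.0312] q7 1.563265079496216 t 14.4167
```

Emit:
send_rows([
  [[0,0,0,0,0,-0.08,0],[0,0,0,0,0,-0.08,0],[0,0,0,0,0,-0.08,0],[0,0,0,0,0,-0.08,0],[0,0,0,0,0,-0.08,0],[0,0,0,0,0,-0.08,0],[0,0,0.078,0,0,-0.08,0],[0,0,0.079,0,0,-0.08,0],[0,0,0,-0.002,-0.18,0,0],[0,0,0,-0.002,-0.18,0,0],[0,0,0,-0.002,-0.18,0,0],[0,0,0,-0.002,-0.18,0,0],[0,0,0,-0.002,-0.18,0,0],[0,0,0,-0.002,-0.18,0,0],[0,0,0,-0.002,-0.18,0,0],[0,0,0,-0.002,-0.18,0,0],[0,0,0,-0.002,-0.18,0,0],[0,0,0,-0.002,-0.18,0,0],[0,0,0,-0.002,-0.18,0,0],[0,0,0,-0.002,-0.176,0,0]],
])

```text
clock: 16.08
position: [0.4676, -0.3517, 0.1582]
ee_rot: [-0.013, 1.0, 0.0, 0.0]
ft_force: [1.5, 0.6, -1.9]
grip_width: 0.46
grasp_force: 41.1
```

Emit:
send_rows([
  [[0,0,0,0,0,0,0],[0,0,0,0,0,0,0]],
])

```text
clock: 16.25
position: [0.4669, -0.3521, 0.1578]
ee_rot: [-0.011, 1.0, -0.0, -0.0]
ft_force: [-0.0, 1.0, -2.0]
grip_width: 0.466
grasp_force: 41.4
```

```bash
python3 -c "
from h import *
cv2.imwrite('pics/w7.png',optics.camera('wrist')[:,:,::-1])
to(.468,-.350,.0355,91.5)"
```

```text
turn [ 0.0004 -0.0005 -0.0008] shift [-0.0024  0.0013  0.6111] pos [ 0.4675 -0.3503  0.1577] q7 2.2728760516114597 t 16.3
```

View pics/w7.png

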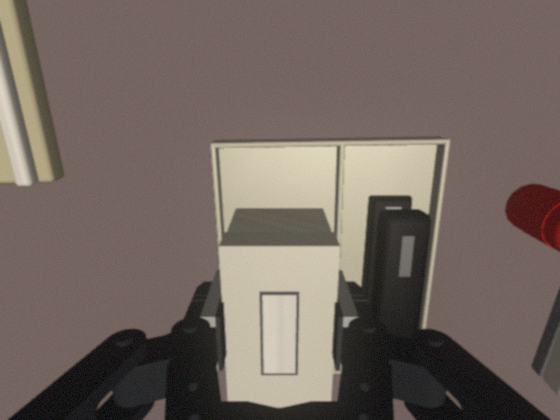

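The box is centred between the compartment walls, which are at columns 219 and 340. I lower it.

Emit:
send_rows([
  [[0,0,0,0,0,0.08,0],[0,0,0,0,0,0.08,0],[0,0,0,0,0,0.08,0],[0,0,0,0,0,0.08,0],[0,0,0,0,0,0.08,0],[0,0,0,0,0,0.08,0],[0,0,0,0,0,0.05,0],[0,0,0,0,0,0.05,0],[0,0,0,0,0,0.03,0],[0,0,0,0,0,0,0],[0,0,0,0,0,0,0.6],[0,0,0,0,0,0,0.6],[0,0,0,0,0,0,0.6],[0,0,0,0,0,-0.05,0.6],[0,0,0,0,0,-0.1,0.6],[0,0,0,0,0,-0.12,0.8],[0,0,0,0,0,-0.12,1],[0,0,0,0,0,-0.12,1],[0,0,0,0,0,0,1]],
])

```text
clock: 17.88
position: [0.4699, -0.3519, 0.1441]
ee_rot: [-0.013, 1.0, -0.002, 0.004]
ft_force: [0.8, -0.8, 0.6]
grip_width: 1.004
grasp_force: 0.0
```

```bash
python3 -c "
from h import *
cv2.imwrite('pics/w8.png',optics.camera('wrist')[:,:,::-1])
to(.579,-.087,.14,87.5)"
```

```text
turn [-0.0016  0.0035  0.0464] shift [-0.4901  1.3435  0.0086] pos [ 0.4694 -0.3512  0.1417] q7 2.2809697134057645 t 17.9333
```

View pics/w8.png

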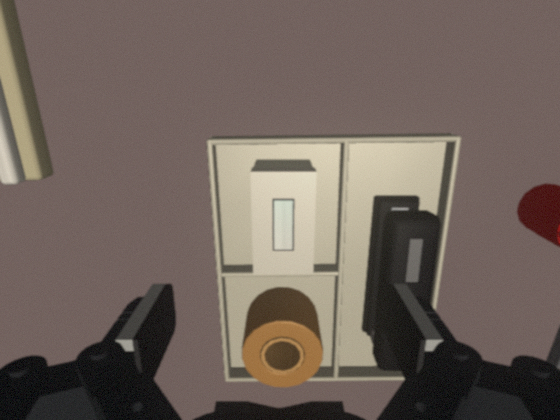

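The box sits in the near small compartment, so the mailing kit is done. Next is the eraser.

Emit:
send_rows([
  [[0,0,0.046,0,0,0,1],[0,0,0,-0.061,0.168,0,1],[0,0,0,-0.061,0.168,0,1],[0,0,0,-0.061,0.168,0,1],[0,0,0,-0.061,0.168,0,1],[0,0,0,-0.061,0.168,0,1],[0,0,0,-0.061,0.168,0,1],[0,0,0,-0.061,0.168,0,1],[0,0,0,-0.061,0.168,0,1],[0,0,0,0,0,0,1],[0,0,0,0,0,0,1],[0,0,0,0,0,0,1]],
])

```text
clock: 18.93
position: [0.5765, -0.0862, 0.1378]
ee_rot: [0.021, 1.0, -0.0, -0.0]
ft_force: [-0.8, -1.1, -0.5]
grip_width: 1.0
grasp_force: 0.0
```

```bash
python3 -c "
from h import *
look('w9',((0,0,140),(180,60,255)),(150,80,410,320),.041)
to(.579,-.087,.032,87.5)"
```

```text
((285.0, 223.0), (140.0, 76.0), 90.0) centre [ 0.5775 -0.0806  0.041 ] dims 0.04638412862184134 0.09718320679012092 yaw 179.7405081226433
turn [-0.0004 -0.0004 -0.0004] shift [-0.0128  0.0001  0.5295] pos [ 0.5764 -0.0869  0.1379] q7 1.6788247378380954 t 18.9833
```

Emit:
send_rows([
  [[0,0,0,-0.005,0.006,0.076,1],[0,0,0,-0.005,0.006,0.076,1],[0,0,0,0,0,0.076,1],[0,0,0,0,0,0.076,1],[0,0,0,0,0,0.076,1],[0,0,0,0,0,0.076,1],[0,0,0,0,0,0.076,1],[0,0,0,0,0,0,1],[0,0,0,0,0,0,0],[0,0,0,0,0,0,0],[0,0,0,0,0,0,0],[0,0,0,0,0,0,0],[0,0,0,0,0,0,0],[0,0,0,0,0,0,0],[0,0,0,0,0,0,0]],
], squeeze=30)

```text
clock: 20.23
position: [0.5798, -0.0838, 0.033]
ee_rot: [0.022, 1.0, -0.0, 0.001]
ft_force: [-1.1, -1.2, 6.5]
grip_width: 0.583
grasp_force: 32.1
```

```bash
python3 -c "
from h import *
a=np.radians(11.5)
for q in (-.035,.066): print(.519+q*np.cos(a),.281+q*np.sin(a))
to(.519-.035*np.cos(a),.281-.035*np.sin(a),.15,101.5)"
```

```text
0.48470263533827096 0.27402212229539813
0.5836750305049747 0.29415828367153507
turn [-0.0002  0.0013 -0.1626] shift [ 0.1094  1.8481 -0.585 ] pos [ 0.5798 -0.0838  0.033 ] q7 1.7076087891595624 t 20.2333
```

Emit:
send_rows([
  [[0,0,0,0,0,-0.083,0],[0,0,0,0,0,-0.083,0],[0,0,0,0,0,-0.083,0],[0,0,0,0,0,-0.083,0],[0,0,-0.081,0,0,-0.083,0],[0,0,-0.081,0,0,-0.083,0],[0,0,0,0.01,0.168,0,0],[0,0,0,0.01,0.168,0,0],[0,0,0,0.01,0.168,0,0],[0,0,0,0.01,0.168,0,0],[0,0,0,0.01,0.168,0,0],[0,0,0,0.01,0.168,0,0],[0,0,0,0.01,0.168,0,0],[0,0,0,0.01,0.168,0,0],[0,0,0,0.01,0.168,0,0],[0,0,0,0.01,0.168,0,0],[0,0,0,0.01,0.168,0,0],[0,0,0,0,0,0,0],[0,0,0,0,0,0,0],[0,0,0,0,0,0,0]],
])

```text
clock: 21.9
position: [0.4842, 0.2739, 0.1315]
ee_rot: [-0.1, 0.995, -0.0, 0.0]
ft_force: [0.9, -1.2, -0.4]
grip_width: 0.576
grasp_force: 31.5
```

```bash
python3 -c "
from h import *
cv2.imwrite('pics/w10.png',optics.camera('wrist')[:,:,::-1])
to(.4847,.274,.0375,101.5)"
```

```text
turn [-0.0004  0.0002 -0.0013] shift [-0.0017  0.0037  0.4696] pos [0.4845 0.2732 0.1314] q7 1.1815585249924292 t 21.95
```

View pics/w10.png

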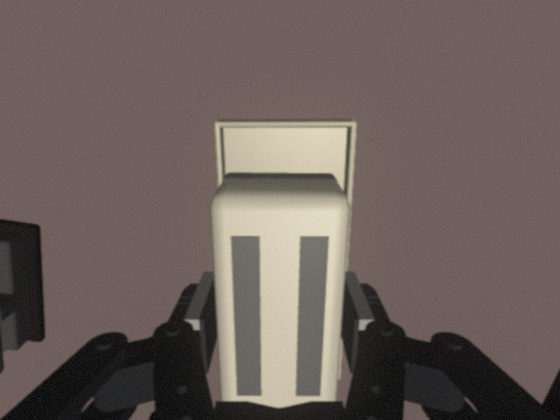

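```bash
python3 -c "
from h import *
P=cast('wrist',[(216,122),(355,122),(355.5,150)],.018,wristT(get_obs()))
a=np.radians(11.5);d=P[:,:2]-[.519,.281]
print(d@np.array([[np.cos(a),-np.sin(a)],[np.sin(a),np.cos(a)]]))"
```

```text
[[-0.0999 -0.0389]
 [-0.0997  0.0499]
 [-0.0819  0.0514]]
```

The tray's end edge is at row 122, columns 216–355, centre about 285, and the eraser is at 281. I nudge about 3 mm to +y and 2 mm to +x and lower it.

Emit:
send_rows([
  [[0,0,0,-0.005,0.008,0.078,0],[0,0,0,-0.005,0.008,0.078,0],[0,0,0,0,0,0.078,0],[0,0,0,0,0,0.078,0],[0,0,0,0,0,0.07,0],[0,0,0,0,0,0.05,0],[0,0,0,0,0,0.038,0],[0,0,0,0,0,0,0],[0,0,0,0,0,0,0.65],[0,0,0,0,0,0,0.65],[0,0,0,0,0,0,0.65],[0,0,0,0,0,-0.05,0.65],[0,0,0,0,0,-0.1,0.65],[0,0,0,0,0,-0.12,0.7],[0,0,0,0,0,-0.12,0.7],[0,0,0,0,0,-0.12,0.7],[0,0,0,0,0,-0.12,0.7],[0,0,0,0,0,0,0.7]],
])

```text
clock: 23.45
position: [0.4875, 0.2793, 0.1694]
ee_rot: [-0.1, 0.995, 0.002, 0.004]
ft_force: [1.5, 0.8, -0.7]
grip_width: 0.699
grasp_force: 0.0
```

```bash
python3 -c "
from h import *
to(.4606,-.0755,.17,150)
to(.4606,-.0755,.17,30)
to(.4606,-.0755,.17,75)"
```

```text
turn [-0.      0.0057 -0.5648] shift [ 1.6037 -0.7708 -0.0029] pos [0.4875 0.2793 0.1694] q7 1.1763488721553135 t 23.45
turn [0.0051 0.003  0.8315] shift [-1.4694 -1.0034 -0.0029] pos [0.4875 0.2793 0.1694] q7 1.1763488721553135 t 23.45
turn [0.0034 0.0045 0.3079] shift [-0.3295 -1.7485 -0.0029] pos [0.4875 0.2793 0.1694] q7 1.1763488721553135 t 23.45
```

Emit:
send_rows([
  [[0,0,0,0.049,-0.171,0,0.7],[0,0,0,0.049,-0.171,0,0.7],[0,0,0,0.049,-0.171,0,0.7],[0,0,0,0.049,-0.171,0,0.7],[0,0,0,0.049,-0.171,0,0.7],[0,0,0,0.049,-0.171,0,0.7],[0,0,0,0.049,-0.171,0,0.7],[0,0,0,0.049,-0.171,0,0.7],[0,0,0,0.049,-0.171,0,0.7],[0,0,0,0.049,-0.171,0,0.7],[0,0,0,0,0,0,0.7],[0,0,0,0,0,0,0.7],[0,0,0,0,0,0,0.7]],
], squeeze=30)

```text
clock: 24.53
position: [0.4574, -0.0761, 0.1637]
ee_rot: [-0.1, 0.995, 0.0, 0.0]
ft_force: [0.4, -0.6, 0.1]
grip_width: 0.698
grasp_force: 0.0
```

```bash
python3 -c "
from h import *
look('w11',((0,0,165),(180,50,255)),(200,80,360,330),.09)
to(.4606,-.0755,.048,101.5)"
```

```text
((282.6615295410156, 229.59231567382812), (49.861961364746094, 54.94738006591797), 29.744882583618164) centre [ 0.451  -0.0731  0.09  ] dims 0.03346416100271124 0.029111660119088213 yaw 162.41628248381141
turn [0.0003 0.0003 0.0005] shift [-0.0153 -0.0027  0.5778] pos [ 0.4575 -0.0756  0.1636] q7 1.8516065052401078 t 24.5833
```

Emit:
send_rows([
  [[0,0,0,-0.007,0.002,0.04,0.7],[0,0,0,-0.007,0.002,0.06,0.7],[0,0,0,0,0,0.08,0.7],[0,0,0,0,0,0.08,0.7],[0,0,0,0,0,0.08,0.7],[0,0,0,0,0,0.08,0.7],[0,0,0,0,0,0.08,0.7],[0,0,0,0,0,0.078,0.7],[0,0,0,0,0,0,0.7],[0,0,0,0,0,0,0],[0,0,0,0,0,0,0],[0,0,0,0,0,0,0],[0,0,0,0,0,0,0],[0,0,0,0,0,0,0],[0,0,0,0,0,0,0]],
])

```text
clock: 25.83
position: [0.4603, -0.0752, 0.0482]
ee_rot: [-0.1, 0.995, 0.0, 0.001]
ft_force: [0.8, 0.2, 1.1]
grip_width: 0.434
grasp_force: 30.5
```

```bash
python3 -c "
from h import *
to(.5847,.297,.16,101.5)"
```

```text
turn [ 0.      0.0008 -0.0003] shift [-0.9805  1.6998 -0.5589] pos [ 0.4603 -0.0752  0.0482] q7 1.9106418133748553 t 25.8333
```

Emit:
send_rows([
  [[0,0,0,0,0,-0.083,0],[0,0,0,0,0,-0.083,0],[0,0,0,0,0,-0.083,0],[0,0,0,0,0,-0.083,0],[0,0,0,0,0,-0.083,0],[0,0,0,0,0,-0.083,0],[0,0,0,-0.082,0.142,0,0],[0,0,0,-0.082,0.142,0,0],[0,0,0,-0.082,0.142,0,0],[0,0,0,-0.082,0.142,0,0],[0,0,0,-0.082,0.142,0,0],[0,0,0,-0.082,0.142,0,0],[0,0,0,-0.082,0.142,0,0],[0,0,0,-0.082,0.142,0,0],[0,0,0,-0.082,0.142,0,0],[0,0,0,-0.082,0.142,0,0],[0,0,0,-0.082,0.142,0,0],[0,0,0,-0.08,0.138,0,0],[0,0,0,0,0,0,0],[0,0,0,0,0,0,0]],
])

```text
clock: 27.5
position: [0.5842, 0.2991, 0.1466]
ee_rot: [-0.101, 0.995, 0.0, -0.0]
ft_force: [-0.0, -0.4, -0.8]
grip_width: 0.43
grasp_force: 30.4
```

```bash
python3 -c "
from h import *
to(.585,.297,.0525,101.5)"
```

```text
turn [ 0.0002 -0.0006  0.0017] shift [-0.0017 -0.0113  0.4704] pos [0.5842 0.2991 0.1466] q7 1.2656878346636398 t 27.5
```

Emit:
send_rows([
  [[0,0,0,-0.001,-0.005,0.075,0],[0,0,0,-0.001,-0.005,0.075,0],[0,0,0,0,0,0.075,0],[0,0,0,0,0,0.075,0],[0,0,0,0,0,0.07,0],[0,0,0,0,0,0.05,0],[0,0,0,0,0,0.03,0],[0,0,0,0,0,0.02,0],[0,0,0,0,0,0,0],[0,0,0,0,0,0,0.6],[0,0,0,0,0,0,0.6],[0,0,0,0,0,0,0.6],[0,0,0,0,0,-0.06,0.6],[0,0,0,0,0,-0.1,0.6],[0,0,0,0,0,-0.12,0.6],[0,0,0,0,0,-0.12,0.6],[0,0,0,0,0,-0.12,0.6],[0,0,0,0,0,-0.12,0.6],[0,0,0,0,0,-0.12,0.6]],
])

```text
clock: 29.08
position: [0.5855, 0.2951, 0.208]
ee_rot: [-0.1, 0.995, 0.0, 0.001]
ft_force: [0.0, -0.2, -0.0]
grip_width: 0.598
grasp_force: 0.0
```

Emit:
send_rows([
  [[0,0,0,0.1,-0.17,0,0.6],[0,0,0,0.1,-0.17,0,0.6],[0,0,0,0.1,-0.17,0,0.6],[0,0,0,0.1,-0.17,0,0.6],[0,0,0,0.1,-0.17,0,0.6],[0,0,0,0.1,-0.17,0,0.6],[0,0,0,0,0,0,0.6],[0,0,0,0,0,0,0.6]],
])

```text
clock: 29.75
position: [0.5084, 0.069, 0.207]
ee_rot: [-0.098, 0.995, 0.0, 0.001]
ft_force: [-0.3, 0.7, -0.7]
grip_width: 0.6
grasp_force: 0.0
```

```bash
python3 -c "
from h import *
a=optics.camera('top')[60:310,100:500,::-1];b=optics.camera('side')[60:,100:500,::-1]
cv2.imwrite('pics/fin.png',np.vstack([cv2.resize(a,(560,350)),cv2.resize(b[:320],(312,250)) if 0 else cv2.copyMakeBorder(cv2.resize(b[40:220],(555,250)),0,0,0,5,0)]))
print(get_obs()['position'])"
```

```text
[0.5088 0.0721 0.2063]
```

View pics/fin.png

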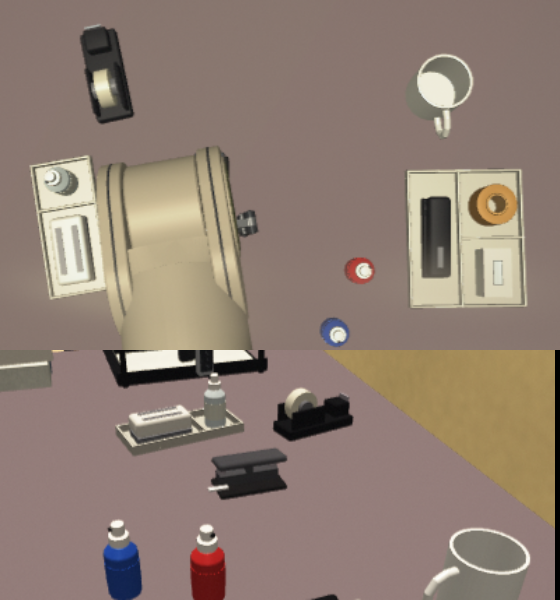

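The top half of the picture shows the bottle (60,180) and eraser (71,249) in the narrow tray. The stapler (435,237), roll (495,204) and box (497,272) are in the other tray. The side half shows the bottle upright and the bystanders in place, so I hand in.

```bash
python3 -c "
from workcell import job
print(job.hand_in())"
```

```text
the job is handed in; nothing more can be done
None
```

Both kits are packed and the job is handed in: all five items are in the compartments you named, with nothing else seen to have moved, and the robot clock read about 30 s.

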